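Swing a model-car chassis rail against its stop peg

ROBOT

A 6-joint arm with a two-finger parallel gripper is mounted at the origin on the work surface. World frame = base frame: x ahead of the robot, y to its left, z up, the work surface at z = 0. Lengths are in m, angles in degrees, forces in N, time in s.
With the tool pointing down it reaches from about 0.4 to 0.825 m from the base axis. Payload 7 kg.
Tool frame: the origin (TCP) lies midway between the tips of the shut fingers; the grasp point (between the pads) lies 19 mm behind it (grip_depth is the distance from the TCP to the grasp point, in m); z points along the fingers, y is the direction in which the jaws open and shut (so a half turn about z gives the same grasp; the last joint's range is limited). The gripper opens to 88 mm and grips with 3 to 60 N. Pads are 19 mm wide; open, the fingers measure 130 mm over their backs; the gripper's body (78 mm by 193 mm) begins 47 mm behind the grasp point.
Start: joints at [93.742, 20.546, 0.682, 0, -70.136, -16.507], TCP at [0.149, 0.658, 0.227] pointing down, gripper open.
Joint ranges: [-176.03, 176.03], [-82.01, 121.73], [-58.28, 71.71], [-173.87, 95.51], [-174.79, -0.11], [-173.66, 173.66]. Speed limits (degrees/s): [136.94, 136.94, 172.46, 180, 180, 180].

INTERFACE

Orientations are given as [roll, pitch, yaw] about the fixed x, y, z axes, in that order (R = Rz(yaw) Ry(pitch) Rx(roll)).
In Python, from plant import * gives the robot as it stands.
- The arm moves only by the shell command python3 -m inch 'ROWS'. ROWS is JSON, a list of rows, each an object of numbers: "ax", "ay", "az": the turn, a rotation vector about the tool's x, y, z in degrees; "dx", "dy", "dz": the shift along the tool's x, y, z in mm; "fingers": the finger opening in mm, from 0 to 87.6. In form: [{"ax": .., "ay": .., "az": .., "dx": .., "dy": .., "dz": .., "fingers": ..}, ...]. A call has 1 to 8 rows; each row is the pose to reach, as a shift and turn from the pose commanded when the call began, along the tool's axes at that moment; what a row does not reach only later rows make up. A row lasts 1/8 s, in which the tool goes at most 62.5 mm and 10.7 degrees, less where a joint would pass 70% of its speed; a pose out of reach is approached as far as the arm can. A call with a gripper value outside its range is refused whole. The fingers move at their own pace and stop on an object; the grip force is fixed at half the most. Time passes only in rows, so rows that repeat a pose let the fingers close. It gives the time, the measured TCP pose, the force and the opening at its end, in the units of the state.
- get_obs(): the state, without advancing time (a new reading comes with each control period).
- snapshot(name): name is "side" or "top" or "wrist"; returns a dict with "image" (384x512x3 uint8, red, green, blue), "fx", "fy", "cx", "cy" (pixels), "rvec" (rotation vector, rad) and "tvec" (3), from world to camera coordinates, as OpenCV has them. Camera axes: x right, y down, z forward; pixel columns grow to the right and rows downward; lengths in m; the calibration is good to about 2 mm. A picture is of the moment at which its call begins. There is no depth.
- close_job(): hands the job in, once; it reports no verdict.
Trained networks look in the newest picture that a camera, given by its name, has taken for a name from the list of things; names that differ only in an ending like _2 or _b are one class to them, and where a whole thing is asked for, a point or a joint stands for the part that bears it (a point fixed in the world has none). Each returns a list of dicts, best first, with "score" (0 to 1); they miss things now and then, are a little off and sometimes report something else, mostly with a low value. They report only what shows in the picture. A call takes as long as a camera call.
- search_frame(target, camera): "bbox" ([centre column, centre row, width, height] in pixels, round what is visible of it).
- trace(target, camera): "mask" (384x512 bool, what is visible of it) and "bbox" ([centre column, centre row, width, height] in pixels, round what is visible of it).
- landmark_of(target, camera): "position" ([column, row] in pixels: a listed point, or the origin of a listed thing).
The state is a dict: "clock": time; "joint_pos": joint angles; "qvel": joint speeds; "tau": joint torques, N m; "tool_pos": TCP position; "orientation": TCP orientation; "force": force on the tool from outside, world axes, zero at the start; "moment": the same for the moment, N m; "opening": finger opening in m.
Only numpy, scipy, OpenCV 4.12 (cv2) and the standard library are available. Lean on these libraries where they do the work, as an engineer would, in place of code of your own. Each camera call takes 0.05 s, during which the arm holds its last target.

TASK

Two plywood assembly boards lie on the model maker's bench, each with an aluminium rail that turns on a pivot pin at one end. On the board with the longer rail, push the rail's free end round until the rail lies against the steel stop peg, and leave it resting there. Leave the shorter rail on the other board as it is.

Things in the scene. Friction and masses are not known exactly. Their poses are not given: they have to be found in the camera images.
- rail (a joint): Angle (rad) of the longer rail about its upright pivot pin. 0: the rail lies fully against the stop peg (it can go no farther); it grows counter-clockwise seen from above, as the free end swings away from the peg, up to 1.1. Stiff with friction: the rail stays where it is left, and about 1 N at the free end moves it.
- rail_tip (a point): Middle of the top edge of the longer rail's free end, 180 mm from the pivot axis and 30 mm above the table. The rail is a plain square aluminium bar, 16 mm wide and 16 mm tall, its underside 14 mm and its top 30 mm above the table, with a bolt head 12 mm tall on top of it at the pivot. Axis x runs along the rail from the pivot to the free end, z up.
- jig: Board of the longer rail, plywood 280 x 240 x 12 mm, fixed. Origin: on the pivot axis at table height; x away from the robot, y to its left (within 0.2 rad), z up. Board spans x -190 to 90, y -30 to 210 mm. Rail at its stop lies along +y; it starts swung towards -x. Stop peg: steel, 16 mm thick, top 46 mm above table, at x 16, y 140. Loose things on the board stand over 190 mm from the pivot or beyond the peg.
- short_rail_tip (a point): Middle of the top edge of the free end of the shorter rail, on the other board, which is of the same size and make; this rail has the same section and height but reaches only 100 mm from its own pivot axis. To be left as it is.

How it is judged:
By the outcome, as a careful person would: the job done as asked, in the order asked, and still so for the second after the job is handed in, with the robot touching nothing.
It also fails if it takes over 32 s, if anything falls off the work surface, if the arm or the gripper's body presses on something with over 40 N, if the wrist force passes 120 N, or if a joint passes its speed limit or range.

## Working session

There is one attempt and no reset: what is moved stays moved. The work goes in short steps, Python scripts to look and compute and a shell command to move; the robot and the scene stay as the last step left them, time stands still between calls to the robot, and variables do not carry over. Pictures are saved under pics/ and viewed, and the job is handed in when it is done.

```bash
mkdir -p pics; ls
python3 - <<'E'
from plant import *
import cv2
o=get_obs(); print({k:o[k] for k in('clock','tool_pos','orientation','opening')})
for c in("top","side"):
    s=snapshot(c); cv2.imwrite(f"pics/{c}0.png",s["image"][:,:,::-1])
    for t in("rail_tip","short_rail_tip","jig"):
        print(c,t,[(d['score'],d['position']) for d in landmark_of(t,c)][:3])
    print(c,[(d['score'],d['bbox']) for d in trace("rail",c)][:3])
E
```

```text
pics
{'clock': 0.0, 'tool_pos': array([0.14908763, 0.65781654, 0.22560038]), 'orientation': array([ 1.79902949e+02, -8.91568044e-03, -1.27747752e+01]), 'opening': 0.08740448831668494}
top rail_tip [(0.59, [151.0, 228.6])]
top short_rail_tip [(0.73, [336.3, 214.9])]
top jig [(0.61, [214.8, 194.7]), (0.47, [153.1, 227.8])]
top [(0.97, [185.1, 208.6, 66.1, 42.0]), (0.72, [352.4, 202.3, 42.1, 27.8])]
side rail_tip [(0.86, [297.3, 280.7])]
side short_rail_tip [(0.78, [283.2, 164.5]), (0.73, [301.3, 280.5])]
side jig [(0.58, [258.2, 241.4])]
side [(0.63, [278.4, 255.4, 46.7, 62.8])]
```

View pics/top0.png

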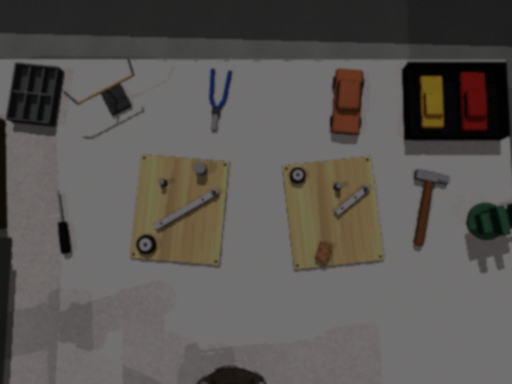

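View pics/side0.png

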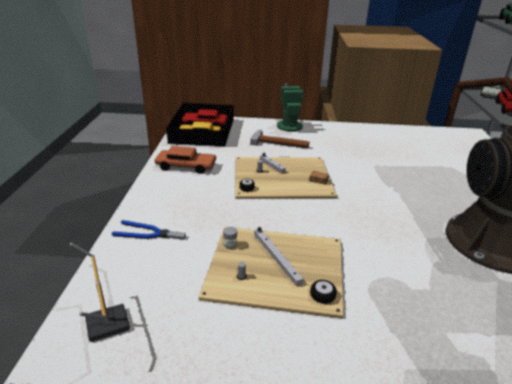

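```bash
cat > h.py <<'E'
import numpy as np,cv2
def ray(s,px,z):
    R=cv2.Rodrigues(np.array(s["rvec"],float))[0]; t=np.array(s["tvec"],float).ravel()
    d=R.T@np.array([(px[0]-s["cx"])/s["fx"],(px[1]-s["cy"])/s["fy"],1]); C=-R.T@t
    return C+d*(z-C[2])/d[2]
def proj(s,p):
    K=np.array([[s["fx"],0,s["cx"]],[0,s["fy"],s["cy"]],[0,0,1.]])
    return cv2.projectPoints(np.array(p,float).reshape(-1,1,3),np.array(s["rvec"],float),np.array(s["tvec"],float),K,None)[0].reshape(-1,2)
E
python3 - <<'E'
from plant import *
from h import *
s=snapshot("top")
for n,p,z in(("tip",[151,228.6],.03),("stip",[336.3,214.9],.03),("pivot",[214.8,194.7],0),("pivottop",[214.8,194.7],.042)): print(n,ray(s,p,z).round(4))
s2=snapshot("side"); print("tip side",ray(s2,[297.3,280.7],.03).round(4),"pivot",ray(s2,[258.2,241.4],0).round(4))
im=cv2.resize(s["image"][120:320,80:280],(800,800),interpolation=cv2.INTER_CUBIC)
cv2.imwrite("pics/z.png",cv2.resize(im,(600,600))[:,:,::-1])
E
```

```text
tip [0.4739 0.2191 0.03  ]
stip [ 0.5124 -0.2678  0.03  ]
pivot [0.5671 0.0556 0.    ]
pivottop [0.5631 0.0512 0.042 ]
tip side [0.4855 0.215  0.03  ] pivot [0.5728 0.057  0.    ]
```

View zoom.

View pics/z.png

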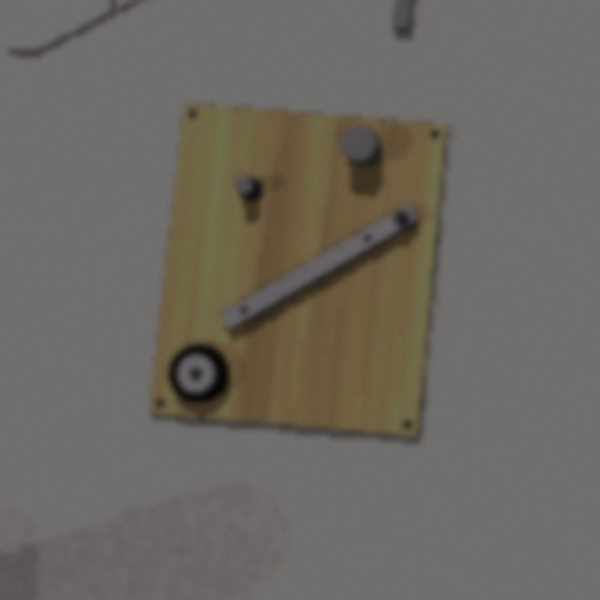

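Run:
```python
from plant import *
from h import *
s=snapshot("top")
f=lambda u,v,z:ray(s,[80+(u+.5)/3-.5,120+(v+.5)/3-.5],z)
tip=f(230,322,.03);pv=f(403,218,.042);peg=f(248,187,.046);wh=f(197,373,.03);cy=f(361,145,.05)
print("tip",tip,"pv",pv,"peg",peg,"wheel",wh,"cyl",cy)
for a in((192,113),(435,133),(159,402),(407,424)): print(f(*a,.012).round(4))
print(np.linalg.norm((tip-pv)[:2]),np.linalg.norm((peg-pv)[:2]))
d=(peg-pv)[:2]; th=np.arctan2(d[1],d[0])-np.arctan2(140,16); print("jig yaw",np.degrees(th))
a=np.arctan2(*(tip-pv)[1::-1])-th-np.pi/2; print("rail angle",a)
```

```text
tip [0.47818789 0.20519735 0.03      ] pv [0.569325   0.05344727 0.042     ] peg [0.59559179 0.18927061 0.046     ] wheel [0.43359264 0.2328297  0.03      ] cyl [0.63250161 0.09038911 0.05      ]
[0.6669 0.2491 0.012 ]
[0.6494 0.029  0.012 ]
[0.4078 0.2701 0.012 ]
[0.3899 0.0502 0.012 ]
0.17701429613281058 0.13833988428282254
jig yaw -4.425478942605075
rail angle 0.6180804503988506
```

```bash
cat >> h.py <<'E'
from scipy.spatial.transform import Rotation as Ro
PV=np.array([.5693,.0535]); JY=-4.5
def target(a,r=.15,off=.0175,z=.02):
    "a rad rail angle; returns pos, yaw deg with tool y along rail, finger on -x side"
    t=np.radians(JY)+np.pi/2+a; u=np.array([np.cos(t),np.sin(t)]); n=np.array([-u[1],u[0]])
    p=PV+r*u+off*n
    return np.array([*p,z]),JY+np.degrees(a)
def row(o,p,yaw):
    R0=Ro.from_euler('xyz',o["orientation"],degrees=True); R1=Ro.from_euler('xyz',[180,0,yaw],degrees=True)
    return (R0.inv().apply(p-np.array(o["tool_pos"]))*1000).round(1),(R0.inv()*R1).as_rotvec(degrees=True).round(1)
E
python3 - <<'E'
from plant import *
from h import *
o=get_obs()
for z in(.12,.02):
    p,y=target(.618,off=.04,z=z); print(p,y,*row(o,p,y))
E
```

```text
[0.45792962 0.161651   0.12      ] 30.908791739084876 [410.9 416.1 106.6] [ -0.    0.  -43.7]
[0.45792962 0.161651   0.02      ] 30.908791739084876 [410.9 416.1 206.6] [ -0.    0.  -43.7]
```

```bash
python3 -m inch '[{"dx":45,"dy":45,"dz":0,"az":-5,"fingers":0},{"dx":80,"dy":80,"dz":0,"az":-10,"fingers":0},{"dx":120,"dy":120,"dz":0,"az":-16,"fingers":0},{"dx":160,"dy":160,"dz":0,"az":-22,"fingers":0},{"dx":200,"dy":200,"dz":0,"az":-28,"fingers":0},{"dx":240,"dy":240,"dz":0,"az":-34,"fingers":0},{"dx":280,"dy":280,"dz":20,"az":-40,"fingers":0},{"dx":320,"dy":320,"dz":40,"az":-43.7,"fingers":0}]'
python3 - <<'E'
from plant import *
from h import *
o=get_obs()
for z in(.12,.02):
    p,y=target(.618,off=.04,z=z); print(p,y,*row(o,p,y))
E
```

```text
[0.45792962 0.161651   0.12      ] 30.908791739084876 [410.9 416.1 106.6] [ -0.    0.  -43.7]
[0.45792962 0.161651   0.02      ] 30.908791739084876 [410.9 416.1 206.6] [ -0.    0.  -43.7]$[0]: bad value
```

```bash
python3 -m inch '[{"ax":0,"ay":0,"az":-5,"dx":45,"dy":45,"dz":0,"fingers":0},{"ax":0,"ay":0,"az":-10,"dx":80,"dy":80,"dz":0,"fingers":0},{"ax":0,"ay":0,"az":-16,"dx":120,"dy":120,"dz":0,"fingers":0},{"ax":0,"ay":0,"az":-22,"dx":160,"dy":160,"dz":0,"fingers":0},{"ax":0,"ay":0,"az":-28,"dx":200,"dy":200,"dz":0,"fingers":0},{"ax":0,"ay":0,"az":-34,"dx":240,"dy":240,"dz":0,"fingers":0},{"ax":0,"ay":0,"az":-40,"dx":280,"dy":280,"dz":20,"fingers":0},{"ax":0,"ay":0,"az":-44,"dx":320,"dy":320,"dz":40,"fingers":0}]'
python3 - <<'E'
from plant import *
from h import *
o=get_obs()
for z in(.12,.02):
    p,y=target(.618,off=.04,z=z); print(p,y,*row(o,p,y))
E
```

```text
clock: 1.65
tool_pos: [0.3913, 0.2742, 0.1868]
orientation: [-180.0, -0.1, 31.4]
force: [2.0, 1.6, -0.2]
opening: 0.0134
[0.45792962 0.161651   0.12      ] 30.908791739084876 [ -2.  130.8  66.7] [-0.  -0.1  0.5]
[0.45792962 0.161651   0.02      ] 30.908791739084876 [ -2.2 130.9 166.7] [-0.  -0.1  0.5]
```

```bash
python3 -m inch '[{"ax":0,"ay":0,"az":0,"dx":-2,"dy":40,"dz":20,"fingers":0},{"ax":0,"ay":0,"az":0,"dx":-2,"dy":80,"dz":40,"fingers":0},{"ax":0,"ay":0,"az":0,"dx":-2,"dy":115,"dz":65,"fingers":0},{"ax":0,"ay":0,"az":0,"dx":-2,"dy":131,"dz":90,"fingers":0},{"ax":0,"ay":0,"az":0,"dx":-2,"dy":131,"dz":100,"fingers":0},{"ax":0,"ay":0,"az":0,"dx":-2,"dy":131,"dz":100,"fingers":0}]'
python3 - <<'E'
from plant import *
from h import *
o=get_obs()
p,y=target(.618,off=.04,z=.02); print(p,y,*row(o,p,y))
for c in("top","side","wrist"):
    s=snapshot(c); cv2.imwrite(f"pics/{c}1.png",s["image"][:,:,::-1])
    if c!="wrist":
        im=cv2.resize(s["image"][120:320,(80 if c=="top" else 190):(280 if c=="top" else 390)],(600,600),interpolation=cv2.INTER_CUBIC)
        cv2.imwrite(f"pics/{c}1z.png",im[:,:,::-1])
E
```

```text
clock: 2.4
tool_pos: [0.4566, 0.1625, 0.0864]
orientation: [180.0, 0.1, 31.2]
force: [0.0, 0.1, 0.2]
opening: 0.0005
[0.45792962 0.161651   0.02      ] 30.908791739084876 [ 0.8  1.4 66.4] [0.  0.1 0.3]
```

View pics/side1z.png

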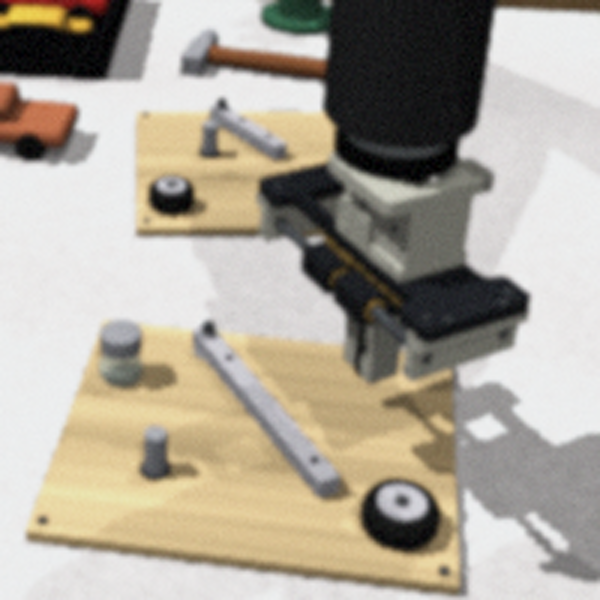

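View pics/wrist1.png

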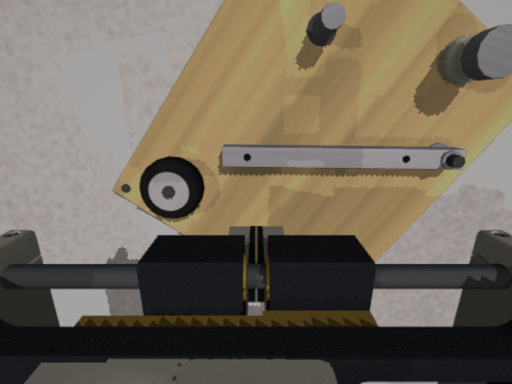

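Top/side/wrist agree: rail parallel to the jaw axis, closed fingers opposite its r≈150 mm, wheel (wrist 170,187) clear. Descend.

```bash
python3 -m inch '[{"ax":0,"ay":0,"az":0,"dx":0,"dy":2,"dz":30,"fingers":0},{"ax":0,"ay":0,"az":0,"dx":0,"dy":2,"dz":55,"fingers":0},{"ax":0,"ay":0,"az":0,"dx":0,"dy":2,"dz":66,"fingers":0},{"ax":0,"ay":0,"az":0,"dx":0,"dy":2,"dz":66,"fingers":0}]'
python3 - <<'E'
from plant import *
from h import *
o=get_obs()
for a,off in((.618,.0175),(.55,.0175),(.48,.0175),(.41,.0175),(.34,.0175),(.27,.0175),(.2,.0175),(.1,.0175),(0.,.0175)):
    p,y=target(a,off=off); print(a,*row(o,p,y))
s=snapshot("side")
im=cv2.resize(s["image"][120:320,190:390],(600,600),interpolation=cv2.INTER_CUBIC)
cv2.imwrite("pics/side2z.png",im[:,:,::-1])
E
```

```text
clock: 3.05
tool_pos: [0.4578, 0.1611, 0.0207]
orientation: [180.0, 0.0, 31.3]
force: [0.0, -0.1, 0.6]
opening: 0.0005
0.618 [22.9 -0.3  0.6] [0.  0.  0.4]
0.55 [33.2 -1.1  0.6] [0.  0.  4.3]
0.48 [43.8 -1.1  0.6] [0.  0.  8.3]
0.41 [54.3 -0.5  0.6] [ 0.   0.  12.3]
0.34 [64.8  0.9  0.6] [ 0.   0.  16.3]
0.27 [75.1  3.1  0.6] [ 0.   0.  20.3]
0.2 [85.3  5.9  0.6] [ 0.   0.  24.3]
0.1 [99.4 11.2  0.6] [ 0.  0. 30.]
0.0 [113.   17.9   0.6] [ 0.   0.  35.8]
```

View pics/side2z.png

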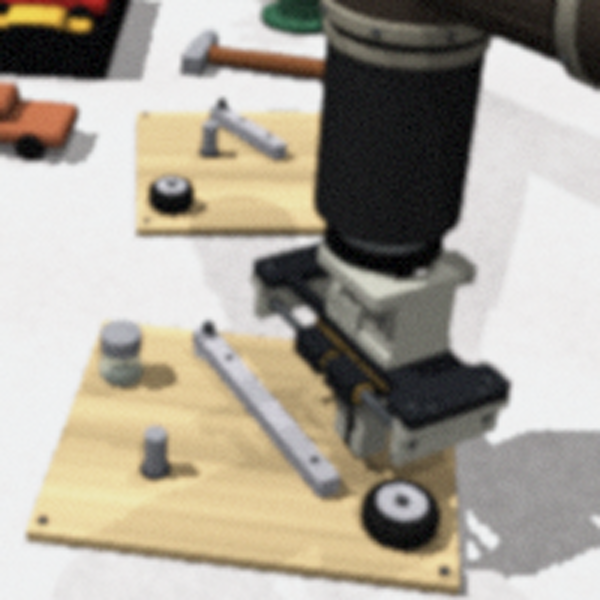

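```bash
python3 -m inch '[{"ax":0,"ay":0,"az":0,"dx":12,"dy":0,"dz":0,"fingers":0},{"ax":0,"ay":0,"az":0,"dx":20,"dy":0,"dz":0,"fingers":0},{"ax":0,"ay":0,"az":2,"dx":27,"dy":0,"dz":0,"fingers":0},{"ax":0,"ay":0,"az":4,"dx":33,"dy":-1,"dz":0,"fingers":0},{"ax":0,"ay":0,"az":8,"dx":44,"dy":-1,"dz":0,"fingers":0},{"ax":0,"ay":0,"az":12,"dx":54,"dy":-0.5,"dz":0,"fingers":0},{"ax":0,"ay":0,"az":16,"dx":65,"dy":1,"dz":0,"fingers":0},{"ax":0,"ay":0,"az":20,"dx":75,"dy":3,"dz":0,"fingers":0}]'
python3 - <<'E'
from plant import *
from h import *
o=get_obs()
for a in(.2,.15,.1,.05,0.,-.03):
    p,y=target(a); print(a,*row(o,p,y))
s=snapshot("side")
im=cv2.resize(s["image"][120:320,190:390],(600,600),interpolation=cv2.INTER_CUBIC)
cv2.imwrite("pics/side3z.png",im[:,:,::-1])
s=snapshot("wrist"); cv2.imwrite("pics/wrist3.png",s["image"][:,:,::-1])
E
```

```text
clock: 4.1
tool_pos: [0.5237, 0.1973, 0.0204]
orientation: [180.0, 0.0, 11.0]
force: [-0.9, -0.4, 0.0]
opening: 0.0005
0.2 [10.4 -1.   0.4] [0.  0.  4.1]
0.15 [18.  -1.2  0.4] [0.  0.  6.9]
0.1 [25.5 -1.   0.4] [0.  0.  9.8]
0.05 [33.1 -0.4  0.4] [ 0.   0.  12.6]
0.0 [40.5  0.6  0.4] [ 0.   0.  15.5]
-0.03 [45.   1.4  0.4] [ 0.   0.  17.2]
```

View pics/side3z.png

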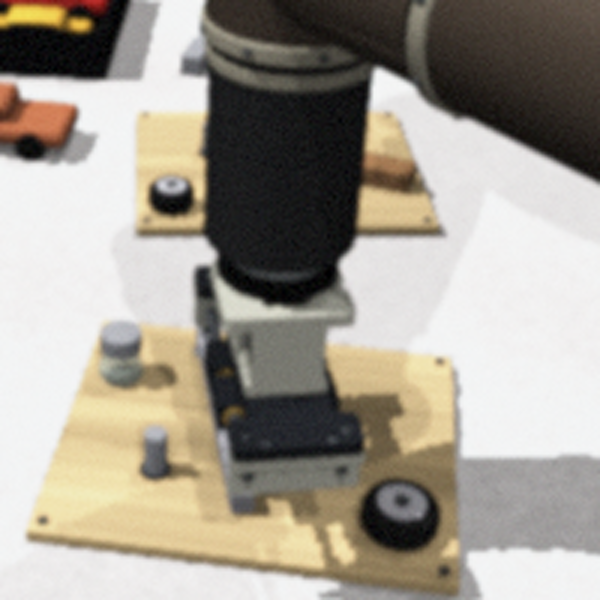

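View pics/wrist3.png

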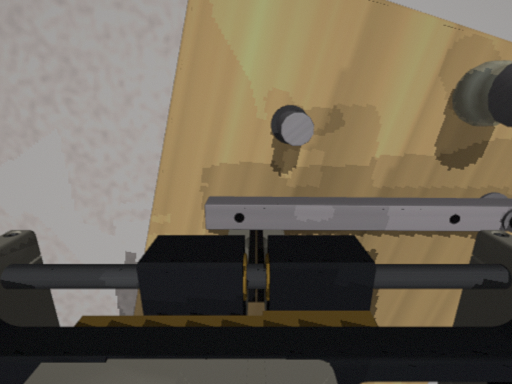

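Rail is moving with the fingers (force about 1 N, flat contact). Continue to just before the peg.

```bash
python3 -m inch '[{"ax":0,"ay":0,"az":2,"dx":6,"dy":-0.5,"dz":0,"fingers":0},{"ax":0,"ay":0,"az":4,"dx":11,"dy":-1,"dz":0,"fingers":0},{"ax":0,"ay":0,"az":7,"dx":18,"dy":-1,"dz":0,"fingers":0},{"ax":0,"ay":0,"az":10,"dx":25,"dy":-1,"dz":0,"fingers":0},{"ax":0,"ay":0,"az":12.5,"dx":32,"dy":-0.5,"dz":0,"fingers":0},{"ax":0,"ay":0,"az":14,"dx":36,"dy":0,"dz":0,"fingers":0},{"ax":0,"ay":0,"az":14,"dx":36,"dy":0,"dz":0,"fingers":0}]'
python3 - <<'E'
from plant import *
from h import *
o=get_obs()
for a in(0.,-.03):
    p,y=target(a); print(a,*row(o,p,y))
s=snapshot("wrist"); cv2.imwrite("pics/wrist4.png",s["image"][:,:,::-1])
E
```

```text
clock: 5.08
tool_pos: [0.5592, 0.2042, 0.0206]
orientation: [-180.0, -0.0, -2.8]
force: [0.1, 0.1, 0.5]
opening: 0.0005
0.0 [ 4.4 -0.5  0.6] [-0.  -0.   1.7]
-0.03 [ 8.9 -0.8  0.6] [-0.  -0.   3.4]
```

View pics/wrist4.png

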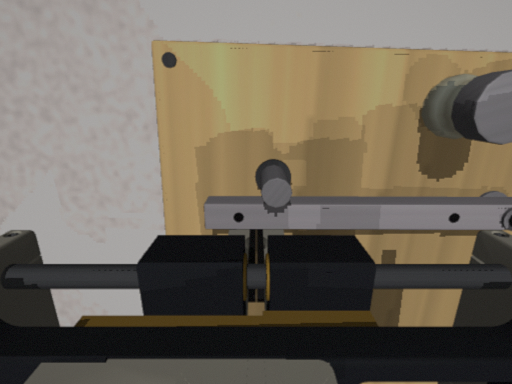

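Near the peg (wrist 276,190). Creep until the force rises.

```bash
python3 -m inch '[{"ax":0,"ay":0,"az":0.8,"dx":1,"dy":0,"dz":0,"fingers":0},{"ax":0,"ay":0,"az":1.5,"dx":2,"dy":0,"dz":0,"fingers":0},{"ax":0,"ay":0,"az":1.5,"dx":3,"dy":0,"dz":0,"fingers":0},{"ax":0,"ay":0,"az":1.5,"dx":3,"dy":0,"dz":0,"fingers":0}]'
```

```text
clock: 5.62
tool_pos: [0.5619, 0.2039, 0.0206]
orientation: [-180.0, -0.0, -4.3]
force: [-1.2, 0.1, 1.0]
opening: 0.0001
```

```bash
python3 -m inch '[{"ax":0,"ay":0,"az":0,"dx":1,"dy":0,"dz":0,"fingers":0},{"ax":0,"ay":0,"az":0,"dx":1,"dy":0,"dz":0,"fingers":0}]'; python3 -m inch '[{"ax":0,"ay":0,"az":0,"dx":1,"dy":0,"dz":0,"fingers":0},{"ax":0,"ay":0,"az":0,"dx":1,"dy":0,"dz":0,"fingers":0}]'
```

```text
clock: 5.88
tool_pos: [0.5629, 0.2038, 0.0205]
orientation: [180.0, -0.0, -4.3]
force: [-0.1, -0.3, 0.2]
opening: 0.0005
clock: 6.12
tool_pos: [0.5637, 0.2038, 0.0205]
orientation: [180.0, 0.0, -4.3]
force: [-1.1, 0.9, 0.2]
opening: 0.0005
```

```bash
for i in 1; do python3 -m inch '[{"ax":0,"ay":0,"az":0,"dx":1,"dy":0,"dz":0,"fingers":0},{"ax":0,"ay":0,"az":0,"dx":1,"dy":0,"dz":0,"fingers":0}]'; done; python3 -m inch '[{"ax":0,"ay":0,"az":0,"dx":1,"dy":0,"dz":0,"fingers":0},{"ax":0,"ay":0,"az":0,"dx":1,"dy":0,"dz":0,"fingers":0}]'
python3 - <<'E'
from plant import *
import cv2
s=snapshot("wrist"); cv2.imwrite("pics/wrist5.png",s["image"][:,:,::-1])
E
```

```text
clock: 6.38
tool_pos: [0.5639, 0.2037, 0.0204]
orientation: [180.0, 0.1, -4.3]
force: [-5.0, 2.6, 2.2]
opening: 0.0005
clock: 6.62
tool_pos: [0.564, 0.2036, 0.0204]
orientation: [180.0, 0.2, -4.3]
force: [-9.1, 3.9, 5.7]
opening: 0.0007
```

View pics/wrist5.png

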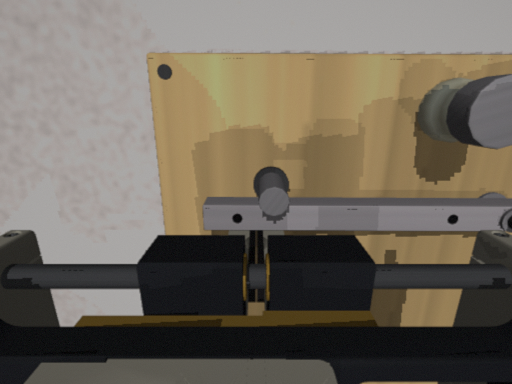

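TCP stalled at x=0.564 with the force rising to 9 N: rail is on the peg. Back straight off, then lift.

```bash
python3 -m inch '[{"ax":0,"ay":0,"az":0,"dx":-2,"dy":0,"dz":0,"fingers":0},{"ax":0,"ay":0,"az":0,"dx":-6,"dy":0,"dz":0,"fingers":0},{"ax":0,"ay":0,"az":0,"dx":-20,"dy":0,"dz":0,"fingers":0},{"ax":0,"ay":0,"az":0,"dx":-30,"dy":0,"dz":0,"fingers":0},{"ax":0,"ay":0,"az":0,"dx":-30,"dy":0,"dz":-40,"fingers":0},{"ax":0,"ay":0,"az":0,"dx":-30,"dy":0,"dz":-90,"fingers":0},{"ax":0,"ay":0,"az":0,"dx":-30,"dy":0,"dz":-140,"fingers":0},{"ax":0,"ay":0,"az":0,"dx":-30,"dy":30,"dz":-180,"fingers":0}]'
python3 -m inch '[{"ax":0,"ay":0,"az":0,"dx":0,"dy":-50,"dz":0,"fingers":0},{"ax":0,"ay":0,"az":0,"dx":0,"dy":-110,"dz":0,"fingers":0},{"ax":0,"ay":0,"az":0,"dx":0,"dy":-170,"dz":0,"fingers":0},{"ax":0,"ay":0,"az":0,"dx":0,"dy":-230,"dz":0,"fingers":0},{"ax":0,"ay":0,"az":0,"dx":0,"dy":-290,"dz":0,"fingers":0},{"ax":0,"ay":0,"az":0,"dx":0,"dy":-320,"dz":0,"fingers":0},{"ax":0,"ay":0,"az":0,"dx":0,"dy":-320,"dz":0,"fingers":0},{"ax":0,"ay":0,"az":0,"dx":0,"dy":-320,"dz":0,"fingers":0}]'
python3 - <<'E'
from plant import *
from h import *
s=snapshot("top"); cv2.imwrite("pics/top6.png",s["image"][:,:,::-1])
im=cv2.resize(s["image"][120:320,80:280],(600,600),interpolation=cv2.INTER_CUBIC); cv2.imwrite("pics/top6z.png",im[:,:,::-1])
print([(d['score'],ray(s,d['position'],.03)) for d in landmark_of("rail_tip","top")],target(0,.18,0))
print([(d['score'],ray(s,d['position'],.03)) for d in landmark_of("short_rail_tip","top")])
s=snapshot("side");cv2.imwrite("pics/side6.png",s["image"][:,:,::-1])
E
```

```text
clock: 7.68
tool_pos: [0.5336, 0.177, 0.2028]
orientation: [-179.9, -0.1, -4.1]
force: [1.0, 0.3, 0.1]
opening: 0.0006
clock: 8.68
tool_pos: [0.5568, 0.4946, 0.2003]
orientation: [180.0, 0.0, -4.2]
force: [1.1, 0.5, 0.5]
opening: 0.0003
[(0.84, array([0.5831551 , 0.23976749, 0.03      ]))] (array([0.58342264, 0.23294512, 0.02      ]), np.float64(-4.5))
[(0.84, array([ 0.51076218, -0.26048653,  0.03      ]))]
```

View pics/top6z.png

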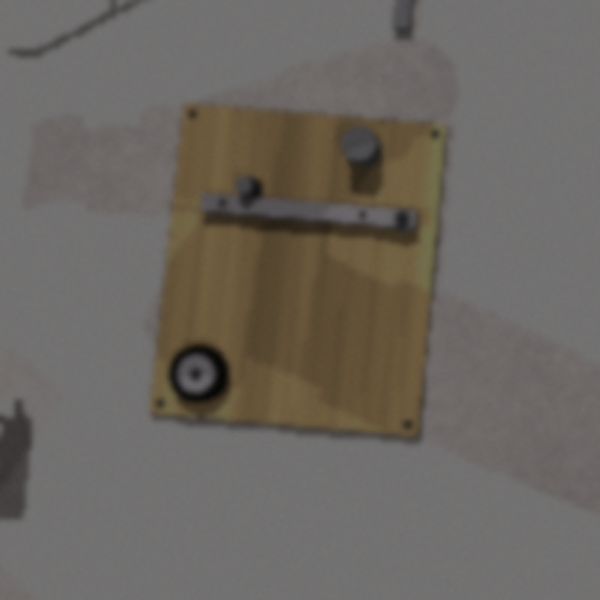

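View pics/side6.png

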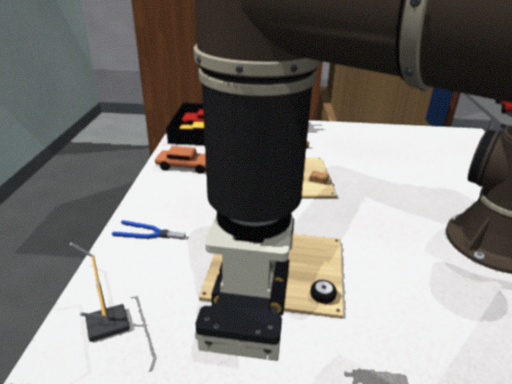

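The rail lies against the peg (zoomed top view: tip 205,203, peg 248,187). The wheel and jar have not moved, and the robot is clear.

```bash
python3 -c "
from plant import *
print(close_job())"
```

```text
the job is handed in; nothing more can be done
None
```

The longer rail now lies against the steel stop peg. I pushed its free end round with the closed fingers, backed off, lifted clear and handed the job in at about 9 s.

- **At the stop:** the tool stalled at x = 0.564 m while the wrist force rose to about 9–10 N in the last readings.
- **After backing off:** the top view shows the rail touching the peg. The detector puts its tip at (0.583, 0.240) m and I expected (0.583, 0.233) m. The 7 mm difference runs along the rail, so it says nothing about the angle.
- **Other things:** the wheel and jar on the board have not moved. I never went near the shorter rail. Its detected tip shifted about 7 mm between pictures, which I take as detector scatter, since this network's tip readings were off by several mm elsewhere too. I did not check that rail in a close-up afterwards.
- **Side view:** the arm blocked the side camera's view of the longer rail in the last picture, so the final check rests on the top camera.

The first move call was refused because I left out some fields of the rows, and nothing moved.

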